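# Load three round cells into the sprung bays of a charger

## Task

Load the three green cells from the blue tray into the charger, one in each bay, every white-ringed plus end against the fixed wall on the near side. Slip each minus end under the lip of the orange sprung sled, push the sled back and swing the plus end down so that the cell lies level and fully home. Do not drop a cell on the bench, and leave the other things on the bench where they are.

Things in the scene. Friction and masses are not known exactly. Their poses are not given: they have to be found in the camera images.
- charger: fixed three-bay battery charger, black and grey, 150 (x) x 186 (y) mm; origin on the bench under the middle bay. x runs along the bays, from the orange sprung sleds (far side from the robot) to the fixed contact walls (near the robot), so roughly towards the robot. Bays 62 mm apart along y, finger room between them down to z = 14 mm. Spring housings behind the sleds reach z = 30 mm, the grey hump behind the walls z = 36 mm.
- tray: fixed blue tray, 100 x 174 mm, origin on the bench under its centre; x axis along the cells as they lie, roughly towards the robot, y across them, z up. Three V cradles 62 mm apart each hold one cell, its axis 36 mm above the bench; between the cradles there is room for fingers down to z = 6 mm (rim at the tray's outline z = 10 mm).
- cell1_center (a point): centre of a green round cell (cylinder, diameter 32 mm, length 70 mm, about 145 g) that lies in the left lane of the tray at the start; its x axis runs along the cell's axis towards the plus end (the white-ringed end); the cell may roll, so y and z axes mean nothing. Flat ends.
- cell1_plus (a point): middle of the plus end face of that cell, 35 mm from its centre
- cell2_center (a point): centre of a green round cell (cylinder, diameter 32 mm, length 70 mm, about 145 g) that lies in the middle lane of the tray at the start; its x axis runs along the cell's axis towards the plus end (the white-ringed end); the cell may roll, so y and z axes mean nothing. Flat ends.
- cell2_plus (a point): middle of the plus end face of that cell, 35 mm from its centre
- cell3_center (a point): centre of a green round cell (cylinder, diameter 32 mm, length 70 mm, about 145 g) that lies in the right lane of the tray at the start; its x axis runs along the cell's axis towards the plus end (the white-ringed end); the cell may roll, so y and z axes mean nothing. Flat ends.
- cell3_plus (a point): middle of the plus end face of that cell, 35 mm from its centre
- bay1 (a point): centre of a cell when seated in the left bay, 46 mm above the bench; axes as the charger's. Here the fixed wall's face is at x = +35 mm, its top at z = -4 mm. 45-degree V cradles, 31 mm wide, rims at z = -9 mm, carry the cell near both ends (x -24 to -14 and 14 to 33). The empty bay is 62 mm long, 8 mm too short: minus end in first, pitched down about 25 degrees, push the sled back, then swing the plus end down before the wall.
- sled1 (a joint): travel (m) of the left bay's orange sled: 0 at rest (empty), 0.008 with a cell seated, 0.024 fully back, towards -x. Spring 3 N at rest plus 0.2 N per mm. In the bay's frame its face rests at x = -27 mm; it is 34 mm wide, z = -14 to +24 mm, with a lip from z = +20 to +24 mm that overhangs the bay by 6 mm. Clear the wall with a pitched cell at about 0.018; press a cell that hangs by friction down.
- bay2 (a point): centre of a cell when seated in the middle bay, 46 mm above the bench; axes as the charger's. Here the fixed wall's face is at x = +35 mm, its top at z = -4 mm. 45-degree V cradles, 31 mm wide, rims at z = -9 mm, carry the cell near both ends (x -24 to -14 and 14 to 33). The empty bay is 62 mm long, 8 mm too short: minus end in first, pitched down about 25 degrees, push the sled back, then swing the plus end down before the wall.
- sled2 (a joint): travel (m) of the middle bay's orange sled: 0 at rest (empty), 0.008 with a cell seated, 0.024 fully back, towards -x. Spring 3 N at rest plus 0.2 N per mm. In the bay's frame its face rests at x = -27 mm; it is 34 mm wide, z = -14 to +24 mm, with a lip from z = +20 to +24 mm that overhangs the bay by 6 mm. Clear the wall with a pitched cell at about 0.018; press a cell that hangs by friction down.
- bay3 (a point): centre of a cell when seated in the right bay, 46 mm above the bench; axes as the charger's. Here the fixed wall's face is at x = +35 mm, its top at z = -4 mm. 45-degree V cradles, 31 mm wide, rims at z = -9 mm, carry the cell near both ends (x -24 to -14 and 14 to 33). The empty bay is 62 mm long, 8 mm too short: minus end in first, pitched down about 25 degrees, push the sled back, then swing the plus end down before the wall.
- sled3 (a joint): travel (m) of the right bay's orange sled: 0 at rest (empty), 0.008 with a cell seated, 0.024 fully back, towards -x. Spring 3 N at rest plus 0.2 N per mm. In the bay's frame its face rests at x = -27 mm; it is 34 mm wide, z = -14 to +24 mm, with a lip from z = +20 to +24 mm that overhangs the bay by 6 mm. Clear the wall with a pitched cell at about 0.018; press a cell that hangs by friction down.
- cell_block: bystander, loose: black block battery with copper-coloured end, 27 x 47 x 18 mm; origin under its centre, long side along y
- pcb_1: bystander, loose: green circuit board, 46 x 62 x 13 mm; origin under its centre, long side along y
Mind the look-alikes: they are no part of the job. Leave any purple or yellow look-alike of the part that bears cell1_center alone. What is shaped like the part that bears cell3_center but pink is not meant.

How it is judged:
At the end, for the whole second after the job is handed in: Each of the three bays holds one cell: its centre within 3 mm of the seated place, its axis within 0.06 rad (3.4 degrees) of the bay's axis, its plus end on the side of the fixed wall; all three cells at rest (((distance between cell1_center and bay1 below 0.003 m and angle between the x axis of cell1_center and the x axis of charger, either way round below 0.06 rad and x of cell1_plus in the frame of bay1 above 0.02 m) or (distance between cell2_center and bay1 below 0.003 m and angle between the x axis of cell2_center and the x axis of charger, either way round below 0.06 rad and x of cell2_plus in the frame of bay1 above 0.02 m) or (distance between cell3_center and bay1 below 0.003 m and angle between the x axis of cell3_center and the x axis of charger, either way round below 0.06 rad and x of cell3_plus in the frame of bay1 above 0.02 m)) and ((distance between cell1_center and bay2 below 0.003 m and angle between the x axis of cell1_center and the x axis of charger, either way round below 0.06 rad and x of cell1_plus in the frame of bay2 above 0.02 m) or (distance between cell2_center and bay2 below 0.003 m and angle between the x axis of cell2_center and the x axis of charger, either way round below 0.06 rad and x of cell2_plus in the frame of bay2 above 0.02 m) or (distance between cell3_center and bay2 below 0.003 m and angle between the x axis of cell3_center and the x axis of charger, either way round below 0.06 rad and x of cell3_plus in the frame of bay2 above 0.02 m)) and ((distance between cell1_center and bay3 below 0.003 m and angle between the x axis of cell1_center and the x axis of charger, either way round below 0.06 rad and x of cell1_plus in the frame of bay3 above 0.02 m) or (distance between cell2_center and bay3 below 0.003 m and angle between the x axis of cell2_center and the x axis of charger, either way round below 0.06 rad and x of cell2_plus in the frame of bay3 above 0.02 m) or (distance between cell3_center and bay3 below 0.003 m and angle between the x axis of cell3_center and the x axis of charger, either way round below 0.06 rad and x of cell3_plus in the frame of bay3 above 0.02 m)) and linear speed of each of cell1, cell2, cell3 below 0.01 m/s); the robot touches nothing.
It fails at once if a cell is dropped onto the bench (height (world z) of any of cell1_center, cell2_center, cell3_center below 0.022 m).
It fails at once if a bystander on the bench is moved by more than 30 mm (distance of any of cell_block, pcb_1 from where it was at the start of the episode above 0.03 m).
It also fails if it takes over 64 s, if anything falls off the work surface, if the arm or the gripper's body presses on something with over 40 N, if the wrist force passes 120 N, or if a joint passes its speed limit or range.

## Robot

A 7-joint arm with a two-finger parallel gripper is mounted at the origin on a cart in front of the work surface, level with it; the furniture and walls round the work are solid. World frame = base frame: x ahead of the robot, y to its left, z up, the work surface at z = 0. Lengths are in m, angles in rad, forces in N, time in s.
With the tool pointing down it reaches from about 0.4 to 0.85 m from the base axis. Payload 4.5 kg.
Tool frame: the origin (TCP) lies at the very end of the fingers, on their centre line; the grasp point (between the pads) lies 19 mm behind it (r.grip_point_offset is the distance from the TCP to the grasp point, in m); z points along the fingers, y is the line along which they close (so a half turn about z gives the same grasp; the last joint's range is limited). The gripper opens to 88 mm and grips with 3 to 60 N. Pads are 18 mm wide; open, the fingers measure 123 mm over their backs; the gripper's body (75 mm by 187 mm) begins 45 mm behind the grasp point.
Start: joints at [1.168, 0.689, -0.195, 1.565, 0.157, 0.902, -0.215], TCP at [0.264, -0.566, 0.239] pointing down, gripper open.
Joint ranges: [-3.01, 3.01], [-0.46, 2.08], [-1.47, 1.51], [0.13, 2.56], [-1, 4.14], [0.04, 2.09], [-2.66, 2.66]. Speed limits (rad/s): [2.57, 2.57, 3.14, 3.14, 3.14, 3.14, 3.14].

## Interface

Orientations are given as a unit quaternion [x, y, z, w].
In Python, from plant import r gives the robot as it stands.
- The arm moves only by the tool carry_out, never from a script. Its argument "rows" is a list of rows, each a list of 3 entries, a list of its own where there are three numbers: the shift along the tool's x, y, z in cm, then the turn, a rotation vector about the tool's x, y, z in degrees, then the closure, from 0 (fully open) to 1 (shut). A call has 1 to 12 rows; each row is the pose to reach, as a shift and turn from the pose commanded when the call began, along the tool's axes at that moment; what a row does not reach only later rows make up. A row lasts 1/10 s, in which the tool goes at most 50 mm and 8.59 degrees, less where a joint would pass 70% of its speed; a pose out of reach is approached as far as the arm can. A call with a gripper value outside its range is refused whole. The fingers move at their own pace and stop on an object; "newtons" is the grip in N (left out, the last holds). Time passes only in rows, so rows that repeat a pose let the fingers close. It gives the time, the measured TCP pose, the force, the opening and the grip force at its end, in the units of the state.
- r.get_state(): the state, without advancing time (a new reading comes with each control period).
- r.snapshot(name): name is "scene" or "top" or "wrist"; returns a dict with "image" (384x512x3 uint8, red, green, blue), "fx", "fy", "cx", "cy" (pixels), "pose" (4x4, takes a point from camera to world coordinates). Camera axes: x right, y up, looking along -z (the intrinsics and any distortion apply to the point x, -y, -z); pixel columns grow to the right and rows downward; lengths in m; the calibration is good to about 2 mm. A picture is of the moment at which its call begins. There is no depth.
- r.finish_job(): hands the job in; it is judged then, once.
The state is a dict: "clock": time; "q": joint angles; "qd": joint speeds; "joint_torque": joint torques, N m; "tool_pos": TCP position; "eef_rot": TCP orientation; "contact_force": force on the tool from outside, world axes, zero at the start; "moment": the same for the moment, N m; "opening": opening from 0.0 (shut) to 1.0 (fully open); "finger_force": force on a finger pad.
Only numpy, scipy, OpenCV 4.12 (cv2) and the standard library are available. Lean on these libraries where they do the work, as an engineer would, in place of code of your own. Each camera call takes 0.05 s, during which the arm holds its last target. There are 200 camera calls.

## Working session

There is one attempt and no reset: what is moved stays moved. The work goes in short steps, Python scripts to look and compute and a tool call to move; the robot and the scene stay as the last step left them, time stands still between calls to the robot, and variables do not carry over. Pictures are saved under pics/ and viewed, at most 10 in all, crops included, and the job is handed in when it is done.

Besides the shell and the picture viewer there is one more tool, called in YAML: its name, and indented under it one key for each argument. carry_out: Moves the arm, as the interface text tells. Its arguments: {"type":"object","properties":{"rows":{"type":"array"},"newtons":{"type":"number"}},"required":["rows"]}

```bash
mkdir -p pics; ls
python3 - <<'E'
from plant import r
import cv2
for n in("scene","top"):
    s=r.snapshot(n); cv2.imwrite(f"pics/{n}0.png",s["image"][:,:,::-1]); print(n,s["fx"],s["fy"],s["cx"],s["cy"],s["pose"].round(4).tolist(),[k for k in s])
print(r.get_state())
E
```

```text
pics
scene 439.94642986720913 439.94642986720913 249.0537584852636 192.61959030160023 [[-0.8967, 0.3322, -0.2926, 0.1421], [-0.4427, -0.666, 0.6004, 0.6727], [0.0045, 0.6679, 0.7443, 0.9154], [0.0, 0.0, 0.0, 1.0]] ['image', 'fx', 'fy', 'cx', 'cy', 'pose']
top 415.74833223552196 415.74833223552196 253.30924482091064 188.62719705061554 [[0.0804, 0.9762, -0.2012, 0.2367], [-0.9968, 0.0793, -0.0133, -0.0199], [0.003, 0.2016, 0.9795, 1.1947], [0.0, 0.0, 0.0, 1.0]] ['image', 'fx', 'fy', 'cx', 'cy', 'pose']
{'clock': 0.1, 'q': array([ 1.16781671,  0.68991626, -0.19455569,  1.56622072,  0.15728883,
        0.90250098, -0.21509476]), 'qd': array([-0.00129174, -0.00167611,  0.00108706, -0.00198681, -0.00038244,
        0.00066821,  0.00027788]), 'joint_torque': array([-3.48895759e-03, -5.28498352e+01, -1.27159931e+00, -1.53838563e+01,
       -5.25820395e-02,  1.93636894e-03,  2.30105275e-05]), 'tool_pos': array([ 0.26413281, -0.56582321,  0.2379862 ]), 'eef_rot': array([ 9.76236438e-01,  2.16706563e-01, -2.21539783e-04, -7.96630083e-04]), 'contact_force': array([ 0.57052491,  0.22749113, -0.27726129]), 'moment': array([-0.04092678,  0.03154008,  0.00207449]), 'finger_force': 0.0, 'opening': 0.9993840914505603}
```

View pics/scene0.png

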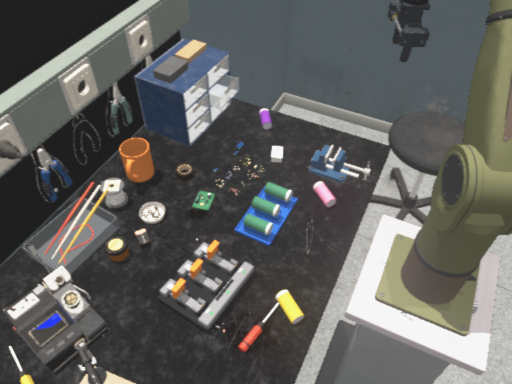

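View pics/top0.png

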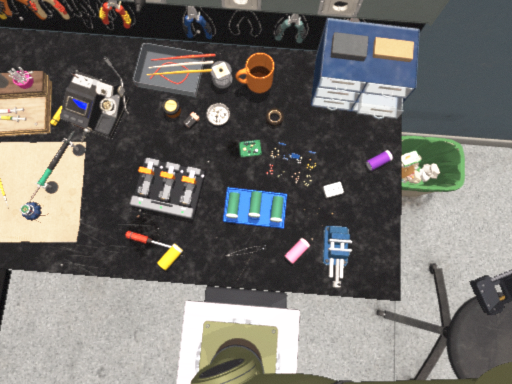

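The top view shows the tray of three green cells at about (233,205), (254,206) and (276,208), with the charger at (167,188). The look-alikes are purple (379,160), yellow (169,256) and pink (298,250). By the description, the green cells in the tray are the ones to move. I'll check that in a close crop.

Run:
```python
import cv2
a=cv2.imread("pics/top0.png")[150:225,120:295]; cv2.imwrite("pics/c1.png",cv2.resize(a,None,fx=4.5,fy=4.5,interpolation=cv2.INTER_CUBIC))
a=cv2.imread("pics/scene0.png")[175:330,155:305]; cv2.imwrite("pics/c2.png",cv2.resize(a,None,fx=3.8,fy=3.8,interpolation=cv2.INTER_CUBIC))
```

```text
(no output)
```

View pics/c1.png

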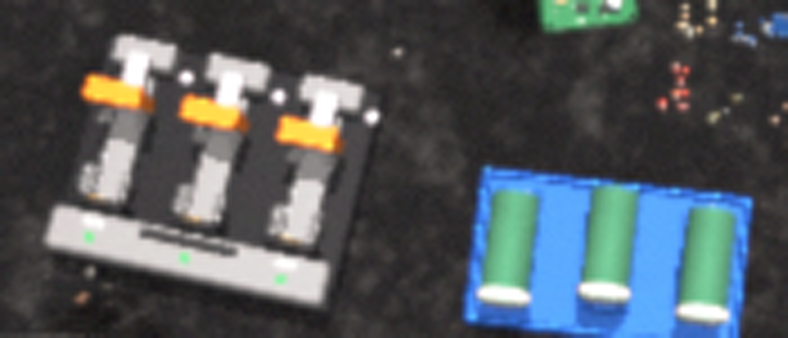

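View pics/c2.png

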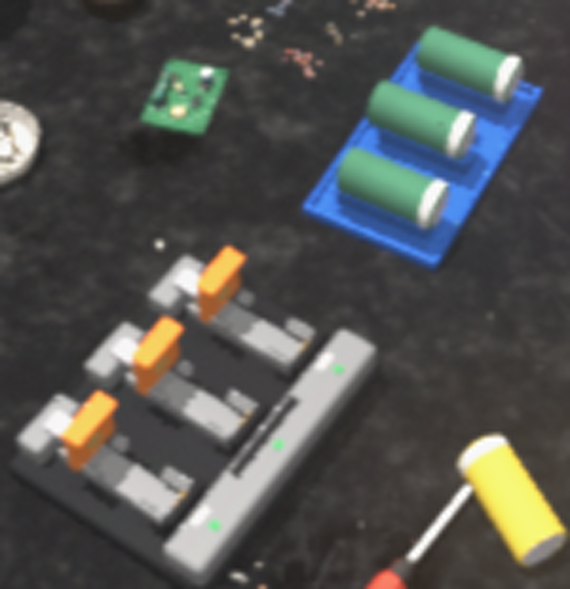

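The crop confirms three green cells, each with its white plus ring on the near side of the tray. The charger is at left with its orange sleds on the far side. Next I'll fit the poses in both views.

```bash
cat > h.py <<'E'
import numpy as np, cv2
from scipy.optimize import minimize
from scipy.spatial.transform import Rotation as R
S=4
def proj(s,P):
    T=np.linalg.inv(s["pose"]); p=np.asarray(P)@T[:3,:3].T+T[:3,3]
    return np.c_[s["fx"]*p[:,0]/-p[:,2]+s["cx"], s["fy"]*p[:,1]/p[:,2]+s["cy"]]
def fr(p,loc):  # x,y,yaw -> world
    c,n=np.cos(p[2]),np.sin(p[2]); loc=np.asarray(loc,float)
    return np.c_[p[0]+c*loc[:,0]-n*loc[:,1],p[1]+n*loc[:,0]+c*loc[:,1],loc[:,2]]
def box(x0,x1,y0,y1,z0,z1): return [[x,y,z] for x in(x0,x1) for y in(y0,y1) for z in(z0,z1)]
def cyl(x,y,z,r=.016,L=.035):
    a=np.linspace(0,2*np.pi,40); return [[x+e,y+r*np.cos(t),z+r*np.sin(t)] for e in(-L,L) for t in a]
def render(s,p,hulls):
    m=np.zeros((384*S,512*S),np.uint8)
    for h in hulls:
        q=cv2.convexHull(((proj(s,fr(p,h))+.5)*S-.5).astype(np.float32))
        cv2.fillConvexPoly(m,np.round(q*16).astype(np.int32),255,shift=4)
    return cv2.resize(m,(512,384),interpolation=cv2.INTER_AREA)/255.
def cells(v): return [cyl(v[i],y,.036) for i,y in enumerate((-.062,0,.062))]
def sleds(t): return [h for y in(-.062,0,.062) for h in (box(-.027-t,-.027,y-.017,y+.017,.032,.070),box(-.027-t,-.021,y-.017,y+.017,.066,.070))]
def masks(s,hue,sat=90,val=50):
    h=cv2.cvtColor(s["image"],cv2.COLOR_RGB2HSV); return (h[...,0]>hue[0])&(h[...,0]<hue[1])&(h[...,1]>sat)&(h[...,2]>val)
def fit(f,x0,step):
    b=None
    for k in range(3):
        sx=np.vstack([x0]+[x0+np.eye(len(x0))[i]*step[i]/(k+1) for i in range(len(x0))])
        b=minimize(f,x0,method="Nelder-Mead",options=dict(initial_simplex=sx,maxiter=250,xatol=1e-5,fatol=1e-3)); x0=b.x
    return b
E
cat > m1.py <<'E'
from h import *; from plant import r
import pickle
sh={n:r.snapshot(n) for n in("scene","top")}; pickle.dump(sh,open("sh.pkl","wb"))
def unp(s,u,v,z):
    d=s["pose"][:3,:3]@np.array([(u-s["cx"])/s["fx"],-(v-s["cy"])/s["fy"],-1]); o=s["pose"][:3,3]; return o+d*(z-o[2])/d[2]
t=sh["top"]; c=unp(t,254,206,.036); ch=unp(t,167,188,.03); print(c,ch)
win={"scene":(235,175,300,245),"top":(222,186,290,230)}; W2={"scene":(155,230,260,330),"top":(130,155,205,220)}
def clip(m,w): k=np.zeros_like(m); k[w[1]:w[3],w[0]:w[2]]=m[w[1]:w[3],w[0]:w[2]]; return k
G={};O={}
for n,s in sh.items():
    h=cv2.cvtColor(s["image"],cv2.COLOR_RGB2HSV); white=(h[...,1]<70)&(h[...,2]>110)
    G[n]=clip(masks(s,(50,88),60)|white,win[n]).astype(float); O[n]=clip(masks(s,(5,28),120,90),W2[n]).astype(float); print(n,G[n].sum(),O[n].sum())
for names in (["scene","top"],["top"],["scene"]):
    f=lambda v:sum(((render(sh[n],v,cells(v[3:]))-G[n])**2).sum() for n in names)
    b=fit(f,np.array([c[0],c[1],np.pi-.05+.15,0,0,0]),[.01,.01,.1,.005,.005,.005]); print("tray",names,b.fun,b.x.round(4))
    g=lambda v:sum(((render(sh[n],v,sleds(abs(v[3])))-O[n])**2).sum() for n in names)
    b=fit(g,np.array([ch[0],ch[1],np.pi-.2,.01]),[.01,.01,.1,.004]); print("chg",names,b.fun,b.x.round(4))
E
python3 m1.py
```

```text
[ 0.42496713 -0.01017758  0.036     ] [0.45775801 0.24198224 0.03      ]
scene 970.0 497.0
top 729.0 256.0
tray ['scene', 'top'] 275.2401076509035 [ 4.2750e-01 -1.3900e-02  3.1188e+00  6.9000e-03 -2.5000e-03  5.9000e-03]
chg ['scene', 'top'] 108.83351018838908 [0.4591 0.2418 3.0071 0.0067]
tray ['top'] 145.80004613610149 [ 0.4263 -0.0116  3.139   0.0038 -0.0035  0.0048]
chg ['top'] 27.65368704344483 [0.4601 0.2458 3.0064 0.0087]
tray ['scene'] 112.71347943098809 [ 4.270e-01 -1.480e-02  3.124e+00  6.600e-03 -2.700e-03  5.200e-03]
chg ['scene'] 40.938177623990775 [0.459  0.2416 3.0062 0.0064]
```

```bash
cat > mv.py <<'E'
import numpy as np
from scipy.spatial.transform import Rotation as R
def tool(yaw,th):  # yaw of frame x axis (towards robot); th pitch in deg (plus end up); tool x=-u
    c,s=np.cos(np.radians(th)),np.sin(np.radians(th)); B=R.from_euler("z",yaw).as_matrix()
    u=B@[c,0,s]; n=B@[-s,0,c]; x,z=-u,-n; return np.c_[x,np.cross(z,x),z],u,n
def grip(pos,yaw,th,d=.019,along=0):  # TCP so that cell centre is at pos; along = grasp offset toward plus
    M,u,n=tool(yaw,th); return np.asarray(pos)-d*n+along*u,M
def delta(st,p,M):
    A=R.from_quat(st["eef_rot"]).as_matrix(); return (A.T@(p-st["tool_pos"])*100).round(2),np.degrees(R.from_matrix(A.T@M).as_rotvec()).round(2)
E
python3 - <<'E'
from mv import *; from plant import r
s=r.get_state(); p,M=grip([.40,-.013,.25],3.13,0); print(delta(s,p,M))
E
```

```text
(array([ 35.7 , -44.36,   0.77]), array([-6.000e-02,  2.000e-02,  2.569e+01]))
```

carry_out:
  rows:
    - [[9,-11,0.2],[0,0,6.4],0.5]
    - [[18,-22,0.4],[0,0,12.8],0.5]
    - [[27,-33,0.6],[0,0,19.2],0.5]
    - [[35.7,-44.4,0.8],[0,0,25.7],0.5]
    - [[35.7,-44.4,0.8],[0,0,25.7],0.5]
    - [[35.7,-44.4,0.8],[0,0,25.7],0.5]
    - [[35.7,-44.4,0.8],[0,0,25.7],0.5]
    - [[35.7,-44.4,0.8],[0,0,25.7],0.5]
    - [[35.7,-44.4,0.8],[0,0,25.7],0.5]
    - [[35.7,-44.4,0.8],[0,0,25.7],0.5]

```text
clock: 1.2
tool_pos: [0.384, -0.0789, 0.2318]
eef_rot: [1.0, -0.006, 0.0, 0.0]
contact_force: [2.0, 0.5, 0.1]
opening: 0.502
finger_force: 0.0
```

carry_out:
  rows:
    - [[1.6,-6.6,0.0],[0,0,0],0.5]
    - [[1.6,-6.6,0.0],[0,0,0],0.5]
    - [[1.6,-6.6,0.0],[0,0,0],0.5]

```text
clock: 1.5
tool_pos: [0.4014, -0.0117, 0.2317]
eef_rot: [1.0, -0.002, 0.001, -0.001]
contact_force: [0.2, -0.5, -0.5]
opening: 0.498
finger_force: 0.0
```

Run:
```python
from plant import r
import cv2,pickle
s=r.snapshot("wrist"); cv2.imwrite("pics/w1.png",s["image"][:,:,::-1]); pickle.dump(s,open("w1.pkl","wb"));st=r.get_state(); print(s["fx"],s["pose"].round(4).tolist(),st["tool_pos"],st["eef_rot"],st["qd"].round(3),st["q"].round(2))
```

```text
287.32536638208103 [[-0.0043, 0.9464, 0.323, 0.4862], [-1.0, -0.0036, -0.0029, -0.0127], [-0.0016, -0.323, 0.9464, 0.3783], [0.0, 0.0, 0.0, 1.0]] [ 0.40059691 -0.01400831  0.23167991] [ 9.99991297e-01 -4.17178718e-03  4.68830511e-05  8.40452082e-06] [ 0.054 -0.007  0.034  0.019  0.005  0.003  0.008] [-0.09  0.43  0.01  2.22 -0.01  0.5  -1.65]
```

View pics/w1.png

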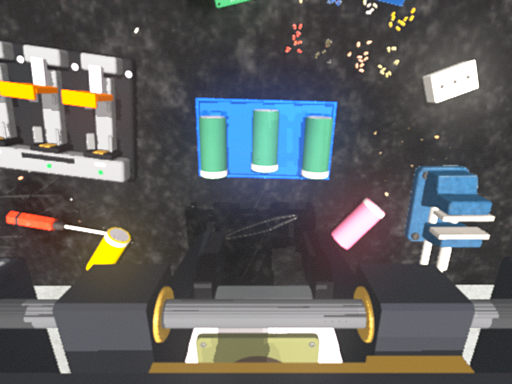

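The wrist view shows the tray squarely, with corners at (196,98), (336,102), (333,180) and (200,178), and the cells' white ends near row 175. Two charger bays are partly in view at left, and the pink look-alike is at (358,224). I'll refit using every view.

```bash
cat > m2.py <<'E'
from h import *; import pickle
sh=pickle.load(open("sh.pkl","rb")); sh["w"]=pickle.load(open("w1.pkl","rb"))
win={"scene":(230,175,302,247),"top":(220,184,292,232),"w":(188,90,345,188)}
def clip(m,w): k=np.zeros_like(m); k[w[1]:w[3],w[0]:w[2]]=m[w[1]:w[3],w[0]:w[2]]; return k
U={};G={}
for n,s in sh.items():
    h=cv2.cvtColor(s["image"],cv2.COLOR_RGB2HSV); white=(h[...,1]<60)&(h[...,2]>140)
    g=clip(masks(s,(50,88),60)|white,win[n]); b=clip(masks(s,(95,125),120,60),win[n]); G[n]=g.astype(float); U[n]=(g|b).astype(float)
tb=[box(-.05,.05,-.087,.087,0,.010)]
for names in (["scene","top","w"],["top"],["scene"],["w"]):
    f=lambda v:sum(((render(sh[n],v,tb+cells(v[3:]))-U[n])**2).sum()+((render(sh[n],v,cells(v[3:]))-G[n])**2).sum() for n in names)
    b=fit(f,np.array([.427,-.013,3.13,.003,-.003,.004]),[.006,.006,.05,.005,.005,.005]); print("tray",names,b.fun,b.x.round(4))
E
python3 m2.py
```

```text
tray ['scene', 'top', 'w'] 1478.3834986543638 [ 4.2640e-01 -1.3500e-02  3.1104e+00  5.7000e-03 -3.5000e-03  2.9000e-03]
tray ['top'] 291.93202614379084 [ 0.4267 -0.0119  3.1105  0.0068 -0.0038  0.0037]
tray ['scene'] 307.63326412918116 [ 4.2500e-01 -1.4600e-02  3.1119e+00  7.1000e-03 -4.6000e-03  1.2000e-03]
tray ['w'] 828.7404998077664 [ 4.2650e-01 -1.3700e-02  3.1086e+00  5.9000e-03 -3.5000e-03  2.9000e-03]
```

```bash
cat >> mv.py <<'E'
TR=(.4264,-.0135,3.1104); SL=(.0057,-.0035,.0029)
def cellpos(i):
    B=R.from_euler("z",TR[2]).as_matrix(); return np.array([TR[0],TR[1],0])+B@[SL[i],(-.062,0,.062)[i],.036]
E
python3 - <<'E'
from mv import *; from plant import r
s=r.get_state()
for dz in(.07,0):
    p,M=grip(cellpos(0)+[0,0,dz],TR[2],0); print(p,delta(s,p,M))
E
```

```text
[0.4226364  0.04864761 0.087     ] (array([ 2.15, -6.28, 14.47]), array([ 0.  , -0.01,  1.31]))
[0.4226364  0.04864761 0.017     ] (array([ 2.15, -6.28, 21.47]), array([ 0.  , -0.01,  1.31]))
```

carry_out:
  rows:
    - [[1,-3,5],[0,0,0.6],0.5]
    - [[2.15,-6.28,10],[0,0,1.3],0.5]
    - [[2.15,-6.28,14.5],[0,0,1.3],0.5]
    - [[2.15,-6.28,14.5],[0,0,1.3],0.5]
    - [[2.15,-6.28,14.5],[0,0,1.3],0.5]
    - [[2.15,-6.28,16.5],[0,0,1.3],0.5]
    - [[2.15,-6.28,18.5],[0,0,1.3],0.5]
    - [[2.15,-6.28,20.5],[0,0,1.3],0.5]
    - [[2.15,-6.28,21.47],[0,0,1.3],0.5]
    - [[2.15,-6.28,21.47],[0,0,1.3],0.5]
    - [[2.15,-6.28,21.47],[0,0,1.3],0.5]
  newtons: 40

```text
clock: 2.65
tool_pos: [0.436, 0.0462, 0.0281]
eef_rot: [1.0, -0.015, -0.01, 0.002]
contact_force: [0.9, -1.4, 0.4]
opening: 0.497
finger_force: 0.0
```

Run:
```python
from mv import *; from plant import r
s=r.get_state()
p,M=grip(cellpos(0),TR[2],0); print(s["clock"],s["contact_force"],s["tool_pos"],delta(s,p,M))
```

```text
2.65 [ 0.94501067 -1.39325374  0.42711044] [0.43602115 0.04623864 0.0280734 ] (array([-1.32, -0.2 ,  1.13]), array([0.25, 1.1 , 0.01]))
```

carry_out:
  rows:
    - [[0,0,0],[0,0,0],0.5]
    - [[0,0,0],[0,0,0],0.5]
    - [[0,0,0],[0,0,0],0.5]

```text
clock: 2.95
tool_pos: [0.4351, 0.0477, 0.0277]
eef_rot: [1.0, -0.02, -0.01, 0.002]
contact_force: [-0.9, -0.4, -0.1]
opening: 0.496
finger_force: 0.0
```

Run:
```python
from mv import *; from plant import r
s=r.get_state()
p,M=grip(cellpos(0),TR[2],0); print(s["clock"],s["contact_force"],s["tool_pos"],delta(s,p,M),s["qd"].round(3))
```

```text
2.95 [-0.87415163 -0.3720709  -0.06705515] [0.43506989 0.04772801 0.0277181 ] (array([-1.22, -0.05,  1.1 ]), array([ 0.2 ,  1.19, -0.45])) [-0.008  0.007 -0.004 -0.001  0.012 -0.002  0.002]
```

Run:
```python
from plant import r
print(r.get_state()["q"].round(3))
```

```text
[-0.186  0.895 -0.044  2.238  0.831  0.044 -2.655]
```

carry_out:
  rows:
    - [[-1.22,0,1.1],[0.2,1.19,-0.45],0.5]
    - [[-1.22,0,1.1],[0.2,1.19,-0.45],0.5]
    - [[-1.22,0,1.1],[0.2,1.19,-0.45],0.5]

```text
clock: 3.25
tool_pos: [0.4342, 0.05, 0.026]
eef_rot: [1.0, -0.013, -0.012, 0.001]
contact_force: [0.7, -0.3, 0.5]
opening: 0.5
finger_force: 0.0
```

Run:
```python
from plant import r
s=r.get_state();print(s["q"].round(3),s["tool_pos"])
```

```text
[-0.189  0.899 -0.046  2.238  0.839  0.043 -2.654] [0.43423512 0.05003578 0.02601807]
```

Run:
```python
from mv import *; from plant import r
s=r.get_state()
for dz in(.12,.06):
    p,M=grip(cellpos(0)+[0,0,dz],TR[2],12); print(p,delta(s,p,M))
```

```text
[0.418688   0.04877081 0.1374152 ] (array([ -1.81,   0.19, -11.1 ]), array([  0.17, -10.65,   0.27]))
[0.418688   0.04877081 0.0774152 ] (array([-1.67,  0.18, -5.1 ]), array([  0.17, -10.65,   0.27]))
```

carry_out:
  rows:
    - [[0,0,-3],[0,0,0],0.5]
    - [[-0.5,0,-6],[0,-3,0],0.5]
    - [[-1.2,0.1,-9],[0,-7,0],0.5]
    - [[-1.8,0.2,-11.1],[0.2,-10.6,0.3],0.5]
    - [[-1.8,0.2,-11.1],[0.2,-10.6,0.3],0.5]
    - [[-1.8,0.2,-11.1],[0.2,-10.6,0.3],0.5]
    - [[-1.8,0.2,-11.1],[0.2,-10.6,0.3],0.5]
    - [[-1.8,0.2,-11.1],[0.2,-10.6,0.3],0.5]

```text
clock: 4.05
tool_pos: [0.4178, 0.0486, 0.1365]
eef_rot: [0.994, -0.015, -0.105, -0.001]
contact_force: [0.7, 0.5, -0.5]
opening: 0.503
finger_force: 0.0
```

```bash
cat > t.py <<'E'
import sys
from mv import *; from plant import r
# args: i dz [tilt]
s=r.get_state(); i=int(sys.argv[1])
print(s["clock"],s["q"].round(2),s["tool_pos"].round(4),s["contact_force"].round(1))
for dz in map(float,sys.argv[2:]):
    p,M=grip(cellpos(i)+[0,0,dz],TR[2],12); print(dz,p.round(4),*delta(s,p,M))
E
python3 t.py 0 .12 .05 0
```

```text
4.05 [ 0.18  0.76 -0.61  2.06  0.53  0.7  -2.38] [0.4178 0.0486 0.1365] [ 0.7  0.5 -0.5]
0.12 [0.4187 0.0488 0.1374] [ 0.07 -0.02 -0.1 ] [0.05 0.05 0.06]
0.05 [0.4187 0.0488 0.0674] [ 1.53 -0.03  6.74] [0.05 0.05 0.06]
0.0 [0.4187 0.0488 0.0174] [ 2.57 -0.03 11.63] [0.05 0.05 0.06]
```

carry_out:
  rows:
    - [[0.5,0,2.3],[0,0,0],0.5]
    - [[1,0,4.6],[0,0,0],0.5]
    - [[1.5,0,6.7],[0,0,0],0.5]
    - [[2,0,9],[0,0,0],0.5]
    - [[2.57,-0.03,11.63],[0,0,0],0.5]
    - [[2.57,-0.03,11.63],[0,0,0],0.5]
    - [[2.57,-0.03,11.63],[0,0,0],0.5]
    - [[2.57,-0.03,11.63],[0,0,0],0.5]

```text
clock: 4.85
tool_pos: [0.4201, 0.0492, 0.0191]
eef_rot: [0.994, -0.015, -0.104, -0.002]
contact_force: [0.1, -0.8, 0.2]
opening: 0.499
finger_force: 0.0
```

```bash
python3 t.py 0 0
```

```text
4.85 [ 0.06  0.96 -0.42  2.09  0.72  0.44 -2.53] [0.4201 0.0492 0.0191] [ 0.1 -0.8  0.2]
0.0 [0.4187 0.0488 0.0174] [-0.1   0.05  0.19] [-0.04 -0.09  0.03]
```

carry_out:
  rows:
    - [[-0.1,0.03,0.19],[0,0,0],0.5]
    - [[-0.1,0.03,0.19],[0,0,0],0.7]
    - [[-0.1,0.03,0.19],[0,0,0],0.8]
    - [[-0.1,0.03,0.19],[0,0,0],0.8]
    - [[-0.1,0.03,0.19],[0,0,0],0.8]
    - [[-0.1,0.03,0.19],[0,0,0],0.8]

```text
clock: 5.45
tool_pos: [0.4188, 0.049, 0.0169]
eef_rot: [0.994, -0.015, -0.104, -0.002]
contact_force: [0.3, -0.1, 5.8]
opening: 0.337
finger_force: 39.9
```

```bash
python3 t.py 0 0
```

```text
5.45 [ 0.06  0.96 -0.41  2.1   0.73  0.43 -2.53] [0.4188 0.049  0.0169] [ 0.3 -0.1  5.8]
0.0 [0.4187 0.0488 0.0174] [-0.02  0.02 -0.04] [-0.06 -0.09  0.01]
```

Run:
```python
from mv import *; from plant import r
s=r.get_state()
for a in (([.4226,.0486,.10],3.11,12),([.43,.25,.19],3.007,12)):
    p,M=grip(*a); print(delta(s,p,M))
```

```text
(array([-1.34,  0.02, -6.3 ]), array([-0.05, -0.09,  0.03]))
(array([ -3.09, -20.18, -15.11]), array([ 1.17, -0.08,  5.81]))
```

carry_out:
  rows:
    - [[-0.5,0,-2],[0,0,0],0.8]
    - [[-0.9,0,-4],[0,0,0],0.8]
    - [[-1.3,0,-6.5],[0,0,0],0.8]
    - [[-1.9,-4,-9.5],[0.3,0,1.5],0.8]
    - [[-2.3,-8,-11],[0.5,0,3],0.8]
    - [[-2.6,-12,-13],[0.7,0,4],0.8]
    - [[-2.9,-16,-14],[1,0,5],0.8]
    - [[-3.1,-20.2,-15.1],[1.2,0,5.8],0.8]
    - [[-3.1,-20.2,-15.1],[1.2,0,5.8],0.8]
    - [[-3.1,-20.2,-15.1],[1.2,0,5.8],0.8]
    - [[-3.1,-20.2,-15.1],[1.2,0,5.8],0.8]
    - [[-3.1,-20.2,-15.1],[1.2,0,5.8],0.8]

```text
clock: 6.65
tool_pos: [0.4258, 0.2484, 0.1702]
eef_rot: [0.992, -0.068, -0.105, -0.006]
contact_force: [-0.2, -0.1, -1.5]
opening: 0.34
finger_force: 40.0
```

Run:
```python
from plant import r
import cv2,pickle
st=r.get_state(); print(st["q"].round(2),st["qd"].round(3),st["tool_pos"],st["finger_force"])
s=r.snapshot("wrist"); cv2.imwrite("pics/w2.png",s["image"][:,:,::-1]); pickle.dump(s,open("w2.pkl","wb"))
```

```text
[-0.2   0.75 -0.57  1.86  0.32  0.8  -2.62] [ 0.003 -0.001 -0.007 -0.006 -0.002 -0.001  0.   ] [0.42577127 0.2483788  0.17016696] 40.0025175511837
```

View pics/w2.png

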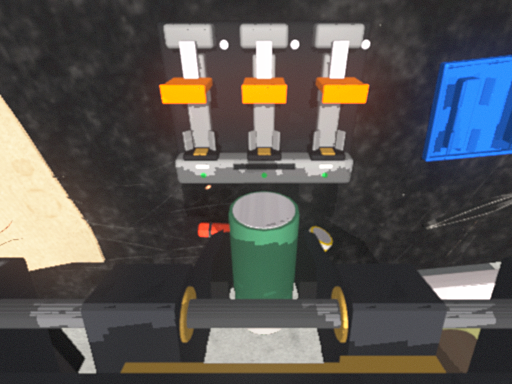

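The wrist view shows the whole charger: sleds at (187,91), (264,91) and (342,91), with the hump at row 168. The held cell's minus face points at the charger. I'll fit the charger from this view.

```bash
cat > m3.py <<'E'
from h import *; import pickle
sh=pickle.load(open("sh.pkl","rb")); sh["w"]=pickle.load(open("w2.pkl","rb"))
W2={"scene":(155,230,260,330),"top":(130,155,205,220),"w":(150,70,380,112)}
O={}
for n,s in sh.items():
    m=masks(s,(5,28),120,60); k=np.zeros(m.shape); w=W2[n]; k[w[1]:w[3],w[0]:w[2]]=m[w[1]:w[3],w[0]:w[2]]; O[n]=k
for names in (["scene","top","w"],["w"]):
    g=lambda v:sum(((render(sh[n],v,sleds(abs(v[3])))-O[n])**2).sum() for n in names)
    b=fit(g,np.array([.4595,.2425,3.007,.007]),[.006,.006,.05,.003]); print("chg",names,b.fun,[O[n].sum() for n in names],b.x.round(4))
    s=sh["w"]; im=s["image"][:,:,::-1].copy()
v=b.x
for h in sleds(abs(v[3]))+[box(-.075,.075,-.093,.093,0,.0)]+[cyl(0,y,.046) for y in(-.062,0,.062)]:
    q=cv2.convexHull(proj(s,fr(v,h)).astype(np.float32)); cv2.polylines(im,[np.round(q*16).astype(np.int32)],True,(0,0,255),1,shift=4)
cv2.imwrite("pics/w2o.png",cv2.resize(im[10:200,140:390],None,fx=3,fy=3))
E
python3 m3.py
```

```text
chg ['scene', 'top', 'w'] 292.49327181853135 [np.float64(497.0), np.float64(257.0), np.float64(3677.0)] [0.4598 0.2427 3.0056 0.0069]
chg ['w'] 170.10397539407919 [np.float64(3677.0)] [0.4598 0.2427 3.006  0.0069]
```

View pics/w2o.png

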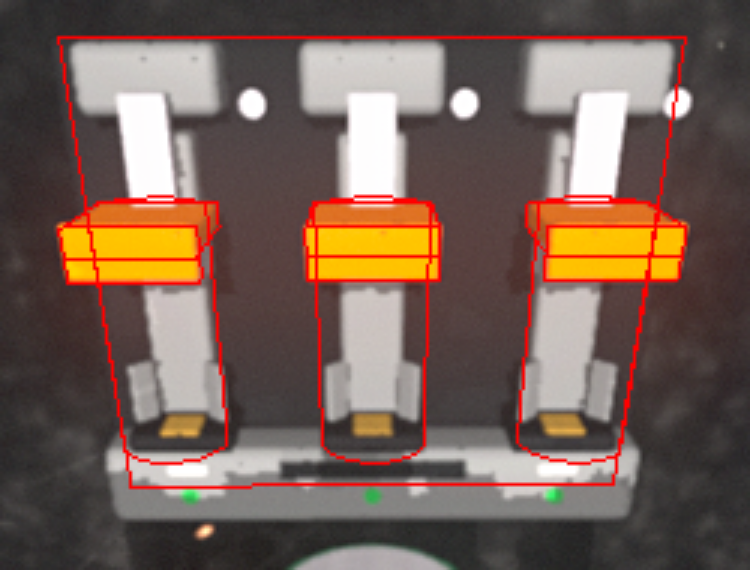

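The overlay matches the sleds and base very well. Next come the waypoints for bay1.

```bash
cat > b.py <<'E'
# usage: b.py bay "cx,cz,th;..." (mm, mm, deg) -> rows (shift cm, turn deg); tilt 12
import sys
from mv import *; from plant import r
CH=(.4598,.2427,3.0058)
s=r.get_state(); i=int(sys.argv[1]); tilt=12; B=R.from_euler("z",CH[2]).as_matrix()
print(s["clock"],s["q"].round(2),s["contact_force"].round(1),s["opening"].round(3),s["finger_force"].round(1))
bc=np.array([CH[0],CH[1],.046])+B@[0,(-.062,0,.062)[i],0]
M=R.from_quat(s["eef_rot"]).as_matrix(); z=B.T@M[:,2]; th=np.degrees(np.arctan2(z[0],-z[2]))-tilt
c=B.T@(s["tool_pos"]-.019*M[:,2]-bc)*1000
print("now cx,cy,cz,th",c.round(1),th.round(1))
for w in sys.argv[2].split(";"):
    x,zz,t=map(float,w.split(",")); p=bc+B@[x/1e3,0,zz/1e3]; n=tool(CH[2],t+tilt)[2]; a,b=delta(s,p-.019*n,tool(CH[2],t+tilt)[0])
    print(w,a.tolist(),b.tolist())
E
python3 b.py 0 "22,80,25;22,40,25;22,16,25"
```

```text
Traceback (most recent call last):
  File "b.py", line 6, in <module>
    print(s["clock"],s["q"].round(2),s["contact_force"].round(1),s["opening"].round(3),s["finger_force"].round(1))
                                                                 ^^^^^^^^^^^^^^^^^^
AttributeError: 'float' object has no attribute 'round'
```

```bash
sed -i 's/s\["opening"\].round(3),s\["finger_force"\].round(1)/round(s["opening"],3),round(s["finger_force"],1)/' b.py
python3 b.py 0 "22,80,25;22,40,25;22,16,25"
```

```text
6.7 [-0.2   0.75 -0.57  1.86  0.32  0.8  -2.62] [-0.1 -0.1 -1.1] 0.335 40.0
now cx,cy,cz,th [ 30.5  60.7 142.9] 0.0
22,80,25 [1.32, -6.09, 5.79] [0.07, -24.99, -0.1]
22,40,25 [2.16, -6.09, 9.7] [0.07, -24.99, -0.1]
22,16,25 [2.66, -6.1, 12.05] [0.07, -24.99, -0.1]
```

carry_out:
  rows:
    - [[0.3,-1.5,1],[0,-6,0],0.8]
    - [[0.6,-3,2.2],[0,-12,0],0.8]
    - [[0.9,-4.5,3.5],[0,-18,0],0.8]
    - [[1.32,-6.09,5.79],[0,-25,0],0.8]
    - [[1.32,-6.09,5.79],[0,-25,0],0.8]
    - [[1.32,-6.09,5.79],[0,-25,0],0.8]
    - [[1.32,-6.09,5.79],[0,-25,0],0.8]

```text
clock: 7.4
tool_pos: [0.4351, 0.3107, 0.1133]
eef_rot: [0.947, -0.063, -0.315, -0.022]
contact_force: [0.6, 0.2, -1.0]
opening: 0.338
finger_force: 40.0
```

```bash
python3 b.py 0 "22,80,25;22,40,25;22,16,25"
```

```text
7.4 [-0.18  1.09 -0.66  1.45  0.13  1.21 -2.45] [ 0.6  0.2 -1. ] 0.338 40.0
now cx,cy,cz,th [22.3 -2.  82.6] 24.8
22,80,25 [0.17, 0.2, 0.18] [-0.02, -0.19, 0.12]
22,40,25 [2.57, 0.21, 3.39] [-0.02, -0.19, 0.12]
22,16,25 [4.01, 0.21, 5.31] [-0.02, -0.19, 0.12]
```

carry_out:
  rows:
    - [[0.8,0.2,1.1],[0,-0.2,0.1],0.8]
    - [[1.7,0.2,2.2],[0,-0.2,0.1],0.8]
    - [[2.57,0.2,3.4],[0,-0.2,0.1],0.8]
    - [[3.1,0.2,4.1],[0,-0.2,0.1],0.8]
    - [[3.5,0.2,4.65],[0,-0.2,0.1],0.8]
    - [[3.5,0.2,4.65],[0,-0.2,0.1],0.8]
    - [[3.5,0.2,4.65],[0,-0.2,0.1],0.8]

```text
clock: 8.1
tool_pos: [0.4346, 0.309, 0.0533]
eef_rot: [0.946, -0.065, -0.318, -0.021]
contact_force: [0.9, 0.7, -0.8]
opening: 0.342
finger_force: 40.0
```

```bash
python3 b.py 0 "22,15.5,25;10,15.5,25;-5.5,15.5,25"
```

```text
8.1 [-0.18  1.17 -0.64  1.45  0.17  1.14 -2.44] [ 0.9  0.7 -0.8] 0.342 40.0
now cx,cy,cz,th [22.5 -0.3 22.5] 25.2
22,15.5,25 [0.46, 0.03, 0.53] [0.02, 0.17, -0.04]
10,15.5,25 [1.42, 0.02, -0.2] [0.02, 0.17, -0.04]
-5.5,15.5,25 [2.65, 0.02, -1.13] [0.02, 0.17, -0.04]
```

carry_out:
  rows:
    - [[0.25,0.03,0.3],[0,0.1,0],0.8]
    - [[0.46,0.03,0.53],[0,0.1,0],0.8]
    - [[0.46,0.03,0.53],[0,0.1,0],0.8]
    - [[0.46,0.03,0.53],[0,0.1,0],0.8]
    - [[0.9,0.03,0.2],[0,0.1,0],0.8]
    - [[1.42,0.02,-0.2],[0,0.1,0],0.8]
    - [[1.42,0.02,-0.2],[0,0.1,0],0.8]
    - [[1.42,0.02,-0.2],[0,0.1,0],0.8]

```text
clock: 8.9
tool_pos: [0.4463, 0.3069, 0.0464]
eef_rot: [0.946, -0.064, -0.318, -0.021]
contact_force: [-3.1, -0.5, -0.8]
opening: 0.339
finger_force: 40.0
```

```bash
python3 b.py 0 "10,15.5,25;0,15.5,25;-6,15.5,25"
```

```text
8.9 [-0.18  1.19 -0.63  1.41  0.17  1.16 -2.43] [-3.1 -0.5 -0.8] 0.339 40.0
now cx,cy,cz,th [10.6  0.2 15.6] 25.2
10,15.5,25 [0.06, -0.02, -0.03] [0.06, 0.16, -0.03]
0,15.5,25 [0.86, -0.02, -0.64] [0.06, 0.16, -0.03]
-6,15.5,25 [1.33, -0.02, -1.0] [0.06, 0.16, -0.03]
```

carry_out:
  rows:
    - [[0.43,0,-0.3],[0,0.1,0],0.8]
    - [[0.86,-0.02,-0.64],[0,0.1,0],0.8]
    - [[1.1,-0.02,-0.82],[0,0.1,0],0.8]
    - [[1.37,-0.02,-1.02],[0,0.1,0],0.8]
    - [[1.37,-0.02,-1.02],[0,0.1,0],0.8]
    - [[1.37,-0.02,-1.02],[0,0.1,0],0.8]

```text
clock: 9.5
tool_pos: [0.4629, 0.3047, 0.0463]
eef_rot: [0.946, -0.064, -0.318, -0.021]
contact_force: [-6.5, 0.9, -1.6]
opening: 0.338
finger_force: 40.0
```

```bash
python3 b.py 0 "-6,15.5,25;-6.2,13.0,20;-5.8,10.5,15;-5.0,7.8,10;-4.0,4.8,5;-2.5,1.8,0;-1.5,0,0"
```

```text
9.5 [-0.18  1.2  -0.63  1.36  0.18  1.2  -2.41] [-6.5  0.9 -1.6] 0.338 40.0
now cx,cy,cz,th [-6.1  0.1 15.4] 25.1
-6,15.5,25 [-0.01, -0.02, 0.0] [0.1, 0.12, -0.02]
-6.2,13.0,20 [0.32, -0.02, 0.18] [0.1, 5.12, -0.02]
-5.8,10.5,15 [0.61, -0.02, 0.38] [0.1, 10.12, -0.01]
-5.0,7.8,10 [0.87, -0.02, 0.61] [0.1, 15.12, -0.01]
-4.0,4.8,5 [1.13, -0.02, 0.86] [0.1, 20.12, -0.0]
-2.5,1.8,0 [1.34, -0.02, 1.13] [0.1, 25.12, 0.0]
-1.5,0,0 [1.37, -0.02, 1.33] [0.1, 25.12, 0.0]
```

carry_out:
  rows:
    - [[0.15,-0.02,0.08],[0,2.5,0],0.8]
    - [[0.32,-0.02,0.18],[0,5,0],0.8]
    - [[0.46,-0.02,0.28],[0,7.5,0],0.8]
    - [[0.61,-0.02,0.38],[0,10,0],0.8]
    - [[0.74,-0.02,0.49],[0,12.5,0],0.8]
    - [[0.87,-0.02,0.61],[0,15,0],0.8]
    - [[1.0,-0.02,0.73],[0,17.5,0],0.8]
    - [[1.13,-0.02,0.86],[0,20,0],0.8]
    - [[1.23,-0.02,1.0],[0,22.5,0],0.8]
    - [[1.34,-0.02,1.13],[0,25,0],0.8]
    - [[1.34,-0.02,1.13],[0,25,0],0.8]
    - [[1.34,-0.02,1.13],[0,25,0],0.8]

```text
clock: 10.7
tool_pos: [0.4661, 0.3046, 0.0289]
eef_rot: [0.992, -0.067, -0.105, -0.006]
contact_force: [-5.0, 1.1, -4.4]
opening: 0.342
finger_force: 40.0
```

```bash
python3 b.py 0 "-2.5,1.8,0;-1.0,0,0;0,0,0;8,60,0"
```

```text
10.7 [-0.36  1.   -0.41  1.73  0.34  0.64 -2.61] [-5.   1.1 -4.4] 0.342 40.0
now cx,cy,cz,th [-1.9 -0.3  1.5] 0.1
-2.5,1.8,0 [0.06, 0.02, -0.04] [0.14, 0.1, 0.07]
-1.0,0,0 [-0.05, 0.02, 0.17] [0.14, 0.1, 0.07]
0,0,0 [-0.15, 0.02, 0.19] [0.14, 0.1, 0.07]
8,60,0 [-2.19, 0.03, -5.51] [0.14, 0.1, 0.07]
```

carry_out:
  rows:
    - [[-0.1,0.02,0.12],[0,0,0],0.8]
    - [[-0.12,0.02,0.2],[0,0,0],0.8]
    - [[-0.12,0.02,0.2],[0,0,0],0.8]
    - [[-0.12,0.02,0.2],[0,0,0],0.5]
    - [[-0.12,0.02,0.2],[0,0,0],0.5]
    - [[-0.12,0.02,0.2],[0,0,0],0.5]
    - [[-0.5,0.02,-1.2],[0,0,0],0.5]
    - [[-1,0.02,-2.7],[0,0,0],0.5]
    - [[-1.6,0.02,-4],[0,0,0],0.5]
    - [[-2.2,0.03,-5.5],[0,0,0],0.5]
    - [[-2.2,0.03,-7],[0,0,0],0.5]
    - [[-2.2,0.03,-8],[0,0,0],0.5]

```text
clock: 11.9
tool_pos: [0.4633, 0.3054, 0.1141]
eef_rot: [0.992, -0.067, -0.103, -0.007]
contact_force: [0.1, -0.3, 0.1]
opening: 0.499
finger_force: 0.0
```

```bash
python3 t.py 1 .11 .05 0
python3 - <<'E'
from plant import r
import cv2,pickle
s=r.snapshot("wrist"); cv2.imwrite("pics/w3.png",s["image"][:,:,::-1])
E
```

```text
11.9 [-0.33  0.87 -0.46  1.72  0.28  0.77 -2.59] [0.4633 0.3054 0.1141] [ 0.1 -0.3  0.1]
0.11 [ 0.4259 -0.0135  0.1274] [ 0.32 32.1  -1.44] [-1.27 -0.15 -5.85]
0.05 [ 0.4259 -0.0135  0.0674] [ 1.55 32.1   4.43] [-1.27 -0.15 -5.85]
0.0 [ 0.4259 -0.0135  0.0174] [ 2.58 32.1   9.32] [-1.27 -0.15 -5.85]
```

View pics/w3.png

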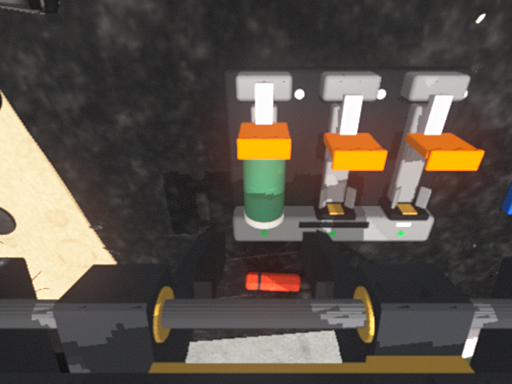

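The first cell lies level in bay1, at about (264,190), with its ring against the wall. On to cell2.

carry_out:
  rows:
    - [[0,4.5,-1.4],[-0.3,0,-1],0.5]
    - [[0.1,9,-1.4],[-0.6,0,-2],0.5]
    - [[0.2,13.5,-1.4],[-0.8,0,-3],0.5]
    - [[0.2,18,-1.4],[-1,0,-4],0.5]
    - [[0.3,22.5,-1.4],[-1.2,0,-5],0.5]
    - [[0.3,27.5,-1.4],[-1.3,-0.1,-5.8],0.5]
    - [[0.3,32.1,-1.4],[-1.3,-0.1,-5.8],0.5]
    - [[0.3,32.1,-1.4],[-1.3,-0.1,-5.8],0.5]
    - [[0.8,32.1,1],[-1.3,-0.1,-5.8],0.5]
    - [[1.3,32.1,3],[-1.3,-0.1,-5.8],0.5]
    - [[1.55,32.1,4.4],[-1.3,-0.1,-5.8],0.5]
    - [[1.55,32.1,4.4],[-1.3,-0.1,-5.8],0.5]

```text
clock: 13.15
tool_pos: [0.4246, -0.0134, 0.0649]
eef_rot: [0.994, -0.016, -0.106, -0.001]
contact_force: [-0.4, -1.2, 0.8]
opening: 0.501
finger_force: 0.0
```

```bash
python3 t.py 1 .05 .03 0
```

```text
13.15 [ 0.17  0.86 -0.38  2.08  0.54  0.52 -2.23] [ 0.4246 -0.0134  0.0649] [-0.4 -1.2  0.8]
0.05 [ 0.4259 -0.0135  0.0674] [ 0.08  0.   -0.28] [ 0.1   0.22 -0.04]
0.03 [ 0.4259 -0.0135  0.0474] [ 0.5  -0.    1.68] [ 0.1   0.22 -0.04]
0.0 [ 0.4259 -0.0135  0.0174] [ 1.14 -0.01  4.61] [ 0.1   0.22 -0.04]
```

carry_out:
  rows:
    - [[0.5,0,1.68],[0,0.1,0],0.5]
    - [[0.8,0,3.2],[0,0.1,0],0.5]
    - [[1.14,0,4.6],[0,0.1,0],0.5]
    - [[1.14,0,4.6],[0,0.1,0],0.5]
    - [[1.14,0,4.6],[0,0.1,0],0.5]
    - [[1.14,0,4.6],[0,0.1,0],0.65]
    - [[1.14,0,4.6],[0,0.1,0],0.8]
    - [[1.14,0,4.6],[0,0.1,0],0.8]
    - [[1.14,0,4.6],[0,0.1,0],0.8]
    - [[1.14,0,4.6],[0,0.1,0],0.8]

```text
clock: 14.15
tool_pos: [0.4275, -0.0134, 0.0193]
eef_rot: [0.995, -0.016, -0.103, -0.001]
contact_force: [1.2, 2.9, 6.6]
opening: 0.349
finger_force: 40.0
```

```bash
python3 t.py 1 0 .07; python3 b.py 1 "25,130,0;22,80,25"
```

```text
14.15 [ 0.13  0.95 -0.31  2.08  0.6   0.41 -2.27] [ 0.4275 -0.0134  0.0193] [1.2 2.9 6.6]
0.0 [ 0.4259 -0.0135  0.0174] [-0.11  0.01  0.22] [ 0.04 -0.12 -0.05]
0.07 [ 0.4259 -0.0135  0.0874] [-1.55  0.02 -6.63] [ 0.04 -0.12 -0.05]
14.15 [ 0.13  0.95 -0.31  2.08  0.6   0.41 -2.27] [1.2 2.9 6.6] 0.349 40.0
now cx,cy,cz,th [ -6.5 257.7  -8.1] -0.2
25,130,0 [-3.3, -25.99, -13.44] [1.28, -0.12, 5.81]
22,80,25 [-2.78, -26.04, -8.79] [2.53, -25.1, 5.44]
```

```bash
python3 - <<'E'
s=open("b.py").read()
s=s.replace('tilt=12;','tilt=12; ou,on=[float(v)/1e3 for v in (sys.argv[3] if len(sys.argv)>3 else "0,0").split(",")];')
s=s.replace("c=B.T@(s[\"tool_pos\"]-.019*M[:,2]-bc)*1000","U,N=tool(CH[2],th)[1:]; c=B.T@(s[\"tool_pos\"]-.019*M[:,2]+ou*U+on*N-bc)*1000")
s=s.replace("p=bc+B@[x/1e3,0,zz/1e3];","p=bc+B@[x/1e3,0,zz/1e3]; U,N=tool(CH[2],t)[1:]; p=p-ou*U-on*N;")
open("b.py","w").write(s)
E
python3 b.py 1 "25,130,0;22,80,25" 1.5,-1.8
```

```text
14.15 [ 0.13  0.95 -0.31  2.08  0.6   0.41 -2.27] [1.2 2.9 6.6] 0.349 40.0
now cx,cy,cz,th [ -5.1 257.7  -9.9] -0.2
25,130,0 [-3.2, -25.97, -13.65] [1.28, -0.12, 5.81]
22,80,25 [-2.6, -26.02, -8.93] [2.53, -25.1, 5.44]
```

carry_out:
  rows:
    - [[-0.5,0,-2],[0,0,0],0.8]
    - [[-0.9,0,-4.2],[0,0,0],0.8]
    - [[-1.6,0,-6.8],[0,0,0],0.8]
    - [[-2,-4,-9],[0.2,0,1],0.8]
    - [[-2.3,-8.5,-10.5],[0.4,0,2],0.8]
    - [[-2.6,-13,-12],[0.6,0,3],0.8]
    - [[-2.9,-17.5,-13],[0.8,0,4],0.8]
    - [[-3.2,-22,-13.3],[1,0,5],0.8]
    - [[-3.3,-26,-13.3],[1.3,0,5.8],0.8]
    - [[-3.3,-26,-13.3],[1.3,0,5.8],0.8]
    - [[-3.3,-26,-13.3],[1.3,0,5.8],0.8]

```text
clock: 15.25
tool_pos: [0.4301, 0.246, 0.1548]
eef_rot: [0.992, -0.067, -0.104, -0.006]
contact_force: [-0.2, -1.1, -0.5]
opening: 0.35
finger_force: 40.0
```

```bash
python3 b.py 1 "22,80,25;22,40,25;22,22,25" 1.5,-1.8
```

```text
15.25 [-0.24  0.76 -0.49  1.87  0.27  0.75 -2.55] [-0.2 -1.1 -0.5] 0.35 40.0
now cx,cy,cz,th [ 27.4   0.7 125.6] -0.0
22,80,25 [0.75, -0.08, 4.23] [0.15, -25.02, 0.04]
22,40,25 [1.58, -0.09, 8.15] [0.15, -25.02, 0.04]
22,22,25 [1.96, -0.1, 9.91] [0.15, -25.02, 0.04]
```

carry_out:
  rows:
    - [[0.2,-0.05,1],[0,-6,0],0.8]
    - [[0.4,-0.08,2],[0,-12,0],0.8]
    - [[0.6,-0.08,3],[0,-18,0],0.8]
    - [[0.75,-0.08,4.2],[0,-25,0],0.8]
    - [[0.9,-0.08,5],[0,-25,0],0.8]
    - [[1.2,-0.08,6.5],[0,-25,0],0.8]
    - [[1.58,-0.08,8.15],[0,-25,0],0.8]
    - [[1.75,-0.1,9],[0,-25,0],0.8]
    - [[1.96,-0.1,9.9],[0,-25,0],0.8]
    - [[1.96,-0.1,9.9],[0,-25,0],0.8]
    - [[1.96,-0.1,9.9],[0,-25,0],0.8]

```text
clock: 16.35
tool_pos: [0.4294, 0.2475, 0.0545]
eef_rot: [0.946, -0.064, -0.316, -0.021]
contact_force: [-0.4, 0.4, -1.5]
opening: 0.345
finger_force: 40.0
```

```bash
python3 b.py 1 "22,15.5,25;10,15.5,25;0,15.5,25;-6,15.5,25" 1.5,-1.8
```

```text
16.35 [-0.12  1.13 -0.57  1.55  0.14  1.09 -2.34] [-0.4  0.4 -1.5] 0.345 40.0
now cx,cy,cz,th [21.5 -0.6 22.7] 24.9
22,15.5,25 [0.39, 0.06, 0.61] [0.03, -0.07, -0.01]
10,15.5,25 [1.34, 0.06, -0.12] [0.03, -0.07, -0.01]
0,15.5,25 [2.14, 0.06, -0.72] [0.03, -0.07, -0.01]
-6,15.5,25 [2.62, 0.06, -1.08] [0.03, -0.07, -0.01]
```

carry_out:
  rows:
    - [[0.2,0.05,0.3],[0,0,0],0.8]
    - [[0.39,0.06,0.61],[0,0,0],0.8]
    - [[0.39,0.06,0.61],[0,0,0],0.8]
    - [[0.86,0.06,0.25],[0,0,0],0.8]
    - [[1.34,0.06,-0.12],[0,0,0],0.8]
    - [[1.75,0.06,-0.42],[0,0,0],0.8]
    - [[2.14,0.06,-0.72],[0,0,0],0.8]
    - [[2.4,0.06,-0.9],[0,0,0],0.8]
    - [[2.64,0.06,-1.08],[0,0,0],0.8]
    - [[2.64,0.06,-1.08],[0,0,0],0.8]
    - [[2.64,0.06,-1.08],[0,0,0],0.8]

```text
clock: 17.45
tool_pos: [0.4551, 0.243, 0.0471]
eef_rot: [0.946, -0.064, -0.318, -0.021]
contact_force: [-6.3, 0.9, -1.7]
opening: 0.347
finger_force: 40.0
```

```bash
python3 b.py 1 "-6,15.5,25;-6.2,13.0,20;-5.8,10.5,15;-5.0,7.8,10;-4.0,4.8,5;-2.5,1.8,0;-1.5,0,0"  1.5,-1.8
```

```text
17.45 [-0.12  1.16 -0.56  1.47  0.15  1.15 -2.32] [-6.3  0.9 -1.7] 0.347 40.0
now cx,cy,cz,th [-4.7  0.3 15.3] 25.2
-6,15.5,25 [0.1, -0.03, -0.1] [0.1, 0.17, 0.0]
-6.2,13.0,20 [0.41, -0.03, 0.07] [0.1, 5.17, 0.01]
-5.8,10.5,15 [0.67, -0.03, 0.27] [0.1, 10.17, 0.01]
-5.0,7.8,10 [0.91, -0.03, 0.49] [0.1, 15.17, 0.01]
-4.0,4.8,5 [1.15, -0.03, 0.73] [0.09, 20.17, 0.02]
-2.5,1.8,0 [1.35, -0.04, 1.0] [0.09, 25.17, 0.02]
-1.5,0,0 [1.38, -0.04, 1.2] [0.09, 25.17, 0.02]
```

carry_out:
  rows:
    - [[0.1,-0.03,-0.1],[0,0,0],0.8]
    - [[0.25,-0.03,0],[0,2.5,0],0.8]
    - [[0.41,-0.03,0.07],[0,5,0],0.8]
    - [[0.54,-0.03,0.17],[0,7.5,0],0.8]
    - [[0.67,-0.03,0.27],[0,10,0],0.8]
    - [[0.79,-0.03,0.38],[0,12.5,0],0.8]
    - [[0.91,-0.03,0.49],[0,15,0],0.8]
    - [[1.03,-0.03,0.61],[0,17.5,0],0.8]
    - [[1.15,-0.03,0.73],[0,20,0],0.8]
    - [[1.25,-0.03,0.87],[0,22.5,0],0.8]
    - [[1.35,-0.03,1.0],[0,25,0],0.8]
    - [[1.35,-0.03,1.0],[0,25,0],0.8]

```text
clock: 18.65
tool_pos: [0.4583, 0.2427, 0.0308]
eef_rot: [0.992, -0.066, -0.106, -0.006]
contact_force: [-5.0, 0.5, -3.1]
opening: 0.351
finger_force: 40.0
```

```bash
python3 b.py 1 "-2.5,1.8,0;-1.0,0,0;0,0,0;8,60,0" 1.5,-1.8
```

```text
18.65 [-0.28  0.97 -0.38  1.84  0.35  0.57 -2.55] [-5.   0.5 -3.1] 0.351 40.0
now cx,cy,cz,th [-1.   0.2  1.6] 0.2
-2.5,1.8,0 [0.15, -0.02, -0.06] [0.2, 0.16, 0.14]
-1.0,0,0 [0.04, -0.02, 0.15] [0.2, 0.16, 0.14]
0,0,0 [-0.06, -0.02, 0.17] [0.2, 0.16, 0.14]
8,60,0 [-2.1, -0.01, -5.52] [0.2, 0.16, 0.14]
```

carry_out:
  rows:
    - [[0,-0.02,0.1],[0,0,0],0.8]
    - [[-0.03,-0.02,0.19],[0,0,0],0.8]
    - [[-0.03,-0.02,0.19],[0,0,0],0.8]
    - [[-0.03,-0.02,0.19],[0,0,0],0.5]
    - [[-0.03,-0.02,0.19],[0,0,0],0.5]
    - [[-0.03,-0.02,0.19],[0,0,0],0.5]
    - [[-0.5,0,-1.2],[0,0,0],0.5]
    - [[-1,0,-2.7],[0,0,0],0.5]
    - [[-1.6,0,-4],[0,0,0],0.5]
    - [[-2.1,0,-5.5],[0,0,0],0.5]
    - [[-2.2,0,-7],[0,0,0],0.5]
    - [[-2.2,0,-8.5],[0,0,0],0.5]

```text
clock: 19.85
tool_pos: [0.4574, 0.2432, 0.1204]
eef_rot: [0.992, -0.067, -0.104, -0.007]
contact_force: [0.4, 0.0, 0.0]
opening: 0.5
finger_force: 0.0
```

```bash
python3 t.py 2 .11 .05 0
python3 - <<'E'
from plant import r
import cv2,pickle
s=r.snapshot("wrist"); cv2.imwrite("pics/w4.png",s["image"][:,:,::-1])
E
```

```text
19.85 [-0.24  0.83 -0.45  1.82  0.28  0.73 -2.52] [0.4574 0.2432 0.1204] [0.4 0.  0. ]
0.11 [ 0.4176 -0.0753  0.1274] [ 0.21 32.09 -0.75] [-1.22 -0.08 -5.85]
0.05 [ 0.4176 -0.0753  0.0674] [ 1.45 32.09  5.12] [-1.22 -0.08 -5.85]
0.0 [ 0.4176 -0.0753  0.0174] [ 2.48 32.09 10.02] [-1.22 -0.08 -5.85]
```

View pics/w4.png

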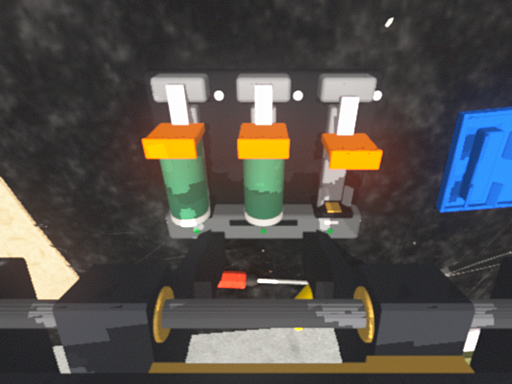

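Cells 1 and 2 are seated, at (188,190) and (264,190), and their rings are at the wall. On to cell3.

carry_out:
  rows:
    - [[0,4.5,-0.8],[-0.3,0,-1],0.5]
    - [[0.1,9,-0.8],[-0.6,0,-2],0.5]
    - [[0.2,13.5,-0.8],[-0.8,0,-3],0.5]
    - [[0.2,18,-0.8],[-1,0,-4],0.5]
    - [[0.2,22.5,-0.8],[-1.2,0,-5],0.5]
    - [[0.2,27.5,-0.8],[-1.2,-0.1,-5.8],0.5]
    - [[0.2,32.1,-0.8],[-1.2,-0.1,-5.8],0.5]
    - [[0.2,32.1,-0.8],[-1.2,-0.1,-5.8],0.5]
    - [[0.7,32.1,1.5],[-1.2,-0.1,-5.8],0.5]
    - [[1.2,32.1,3.7],[-1.2,-0.1,-5.8],0.5]
    - [[1.45,32.1,5.1],[-1.2,-0.1,-5.8],0.5]
    - [[1.45,32.1,5.1],[-1.2,-0.1,-5.8],0.5]

```text
clock: 21.1
tool_pos: [0.4169, -0.0746, 0.0651]
eef_rot: [0.994, -0.016, -0.106, -0.002]
contact_force: [0.2, -0.7, 0.2]
opening: 0.501
finger_force: 0.0
```

```bash
python3 t.py 2 .05 .03 0
```

```text
21.1 [ 0.28  0.86 -0.36  2.09  0.56  0.52 -2.12] [ 0.4169 -0.0746  0.0651] [ 0.2 -0.7  0.2]
0.05 [ 0.4176 -0.0753  0.0674] [ 0.02  0.06 -0.24] [-0.02  0.18 -0.02]
0.03 [ 0.4176 -0.0753  0.0474] [0.44 0.06 1.71] [-0.02  0.18 -0.02]
0.0 [ 0.4176 -0.0753  0.0174] [1.08 0.06 4.64] [-0.02  0.18 -0.02]
```

Before closing I'll correct the leftover offset, since there is plenty of time.

carry_out:
  rows:
    - [[0.44,0.06,1.7],[0,0.1,0],0.5]
    - [[0.75,0.06,3.2],[0,0.1,0],0.5]
    - [[1.08,0.06,4.64],[0,0.1,0],0.5]
    - [[1.08,0.06,4.64],[0,0.1,0],0.5]
    - [[1.08,0.06,4.64],[0,0.1,0],0.5]

```text
clock: 21.6
tool_pos: [0.4188, -0.0757, 0.019]
eef_rot: [0.994, -0.016, -0.104, -0.002]
contact_force: [0.5, -0.4, 0.2]
opening: 0.499
finger_force: 0.0
```

```bash
python3 t.py 2 0
```

```text
21.6 [ 0.24  0.94 -0.29  2.09  0.62  0.41 -2.16] [ 0.4188 -0.0757  0.019 ] [ 0.5 -0.4  0.2]
0.0 [ 0.4176 -0.0753  0.0174] [-0.09 -0.04  0.18] [-0.   -0.08 -0.06]
```

carry_out:
  rows:
    - [[-0.09,-0.03,0.18],[0,0,0],0.5]
    - [[-0.09,-0.03,0.18],[0,0,0],0.6]
    - [[-0.09,-0.03,0.18],[0,0,0],0.8]
    - [[-0.09,-0.03,0.18],[0,0,0],0.8]
    - [[-0.09,-0.03,0.18],[0,0,0],0.8]
    - [[-0.09,-0.03,0.18],[0,0,0],0.8]

```text
clock: 22.2
tool_pos: [0.4175, -0.0751, 0.017]
eef_rot: [0.994, -0.016, -0.104, -0.002]
contact_force: [0.5, 3.2, 6.1]
opening: 0.342
finger_force: 39.9
```

```bash
python3 t.py 2 0 .07; python3 b.py 2 "25,130,0"
```

```text
22.2 [ 0.24  0.95 -0.28  2.09  0.62  0.4  -2.17] [ 0.4175 -0.0751  0.017 ] [0.5 3.2 6.1]
0.0 [ 0.4176 -0.0753  0.0174] [ 0.    0.01 -0.04] [-0.05 -0.08 -0.05]
0.07 [ 0.4176 -0.0753  0.0874] [-1.44  0.01 -6.89] [-0.05 -0.08 -0.05]
22.2 [ 0.24  0.95 -0.28  2.09  0.62  0.4  -2.17] [0.5 3.2 6.1] 0.342 39.9
now cx,cy,cz,th [ -5.  258.3 -10.4] -0.1
25,130,0 [-3.21, -26.05, -13.66] [1.2, -0.08, 5.81]
```

carry_out:
  rows:
    - [[-0.5,0,-2],[0,0,0],0.8]
    - [[-0.9,0,-4.2],[0,0,0],0.8]
    - [[-1.5,0,-6.9],[0,0,0],0.8]
    - [[-2,-4,-9],[0.2,0,1],0.8]
    - [[-2.3,-8.5,-10.5],[0.4,0,2],0.8]
    - [[-2.6,-13,-12],[0.6,0,3],0.8]
    - [[-2.9,-17.5,-13],[0.8,0,4],0.8]
    - [[-3.2,-22,-13.6],[1,0,5],0.8]
    - [[-3.2,-26,-13.6],[1.2,0,5.8],0.8]
    - [[-3.2,-26,-13.6],[1.2,0,5.8],0.8]
    - [[-3.2,-26,-13.6],[1.2,0,5.8],0.8]

```text
clock: 23.3
tool_pos: [0.4223, 0.184, 0.1559]
eef_rot: [0.992, -0.067, -0.104, -0.006]
contact_force: [-0.4, 0.0, -2.4]
opening: 0.341
finger_force: 40.0
```

```bash
python3 b.py 2 "22,80,25;22,40,25;22,22,25" 0,0.4
```

```text
23.3 [-0.14  0.73 -0.48  1.96  0.28  0.71 -2.47] [-0.4  0.  -2.4] 0.341 40.0
now cx,cy,cz,th [ 25.3   1.2 128.9] -0.0
22,80,25 [0.52, -0.13, 4.53] [0.15, -25.02, 0.03]
22,40,25 [1.35, -0.14, 8.45] [0.15, -25.02, 0.03]
22,22,25 [1.72, -0.14, 10.21] [0.15, -25.02, 0.03]
```

carry_out:
  rows:
    - [[0.1,-0.1,1],[0,-6,0],0.8]
    - [[0.2,-0.1,2.1],[0,-12,0],0.8]
    - [[0.4,-0.1,3.3],[0,-18,0],0.8]
    - [[0.52,-0.13,4.5],[0,-25,0],0.8]
    - [[0.7,-0.13,5.3],[0,-25,0],0.8]
    - [[1,-0.13,6.8],[0,-25,0],0.8]
    - [[1.35,-0.14,8.45],[0,-25,0],0.8]
    - [[1.5,-0.14,9.3],[0,-25,0],0.8]
    - [[1.72,-0.14,10.2],[0,-25,0],0.8]
    - [[1.72,-0.14,10.2],[0,-25,0],0.8]
    - [[1.72,-0.14,10.2],[0,-25,0],0.8]

```text
clock: 24.4
tool_pos: [0.4186, 0.1863, 0.0532]
eef_rot: [0.946, -0.064, -0.316, -0.021]
contact_force: [0.9, 0.5, -2.3]
opening: 0.342
finger_force: 40.0
```

```bash
python3 b.py 2 "22,15.5,25;10,15.5,25;0,15.5,25;-6,15.5,25" 0,0.4
```

```text
24.4 [-0.04  1.1  -0.54  1.65  0.16  1.04 -2.28] [ 0.9  0.5 -2.3] 0.342 40.0
now cx,cy,cz,th [21.7 -0.6 22.8] 24.9
22,15.5,25 [0.41, 0.05, 0.6] [0.03, -0.07, -0.01]
10,15.5,25 [1.37, 0.05, -0.12] [0.03, -0.07, -0.01]
0,15.5,25 [2.17, 0.06, -0.72] [0.03, -0.07, -0.01]
-6,15.5,25 [2.65, 0.06, -1.08] [0.03, -0.07, -0.01]
```

carry_out:
  rows:
    - [[0.2,0.05,0.3],[0,0,0],0.8]
    - [[0.41,0.05,0.6],[0,0,0],0.8]
    - [[0.41,0.05,0.6],[0,0,0],0.8]
    - [[0.88,0.05,0.25],[0,0,0],0.8]
    - [[1.37,0.05,-0.12],[0,0,0],0.8]
    - [[1.77,0.05,-0.42],[0,0,0],0.8]
    - [[2.17,0.05,-0.72],[0,0,0],0.8]
    - [[2.43,0.05,-0.9],[0,0,0],0.8]
    - [[2.7,0.05,-1.1],[0,0,0],0.8]
    - [[2.7,0.05,-1.1],[0,0,0],0.8]
    - [[2.7,0.05,-1.1],[0,0,0],0.8]

```text
clock: 25.5
tool_pos: [0.4448, 0.1819, 0.0457]
eef_rot: [0.946, -0.064, -0.318, -0.021]
contact_force: [-5.7, 0.6, -1.9]
opening: 0.342
finger_force: 40.0
```

```bash
python3 b.py 2 "-6,15.5,25;-6.2,13.0,20;-5.8,10.5,15;-5.0,7.8,10;-4.0,4.8,5;-2.5,1.8,0;-1.5,0,0"  0,0.4
```

```text
25.5 [-0.04  1.13 -0.53  1.56  0.17  1.11 -2.26] [-5.7  0.6 -1.9] 0.342 40.0
now cx,cy,cz,th [-5.   0.2 15.2] 25.2
-6,15.5,25 [0.07, -0.03, -0.08] [0.09, 0.18, 0.0]
-6.2,13.0,20 [0.4, -0.03, 0.09] [0.09, 5.18, 0.01]
-5.8,10.5,15 [0.69, -0.03, 0.29] [0.09, 10.18, 0.01]
-5.0,7.8,10 [0.96, -0.03, 0.52] [0.09, 15.18, 0.01]
-4.0,4.8,5 [1.22, -0.03, 0.77] [0.09, 20.18, 0.02]
-2.5,1.8,0 [1.44, -0.03, 1.03] [0.09, 25.18, 0.02]
-1.5,0,0 [1.47, -0.03, 1.23] [0.09, 25.18, 0.02]
```

carry_out:
  rows:
    - [[0.1,-0.03,-0.08],[0,0,0],0.8]
    - [[0.25,-0.03,0],[0,2.5,0],0.8]
    - [[0.4,-0.03,0.09],[0,5,0],0.8]
    - [[0.55,-0.03,0.19],[0,7.5,0],0.8]
    - [[0.69,-0.03,0.29],[0,10,0],0.8]
    - [[0.83,-0.03,0.4],[0,12.5,0],0.8]
    - [[0.96,-0.03,0.52],[0,15,0],0.8]
    - [[1.09,-0.03,0.64],[0,17.5,0],0.8]
    - [[1.22,-0.03,0.77],[0,20,0],0.8]
    - [[1.33,-0.03,0.9],[0,22.5,0],0.8]
    - [[1.44,-0.03,1.03],[0,25,0],0.8]
    - [[1.44,-0.03,1.03],[0,25,0],0.8]

```text
clock: 26.7
tool_pos: [0.4484, 0.1814, 0.0285]
eef_rot: [0.992, -0.066, -0.106, -0.006]
contact_force: [-4.7, 0.1, -4.8]
opening: 0.343
finger_force: 40.0
```

```bash
python3 b.py 2 "-2.5,1.8,0;-1.0,0,0;0,0,0;8,60,0" 0,0.4
```

```text
26.7 [-0.2   0.96 -0.35  1.93  0.37  0.5  -2.49] [-4.7  0.1 -4.8] 0.343 40.0
now cx,cy,cz,th [-1.1  0.2  1.5] 0.2
-2.5,1.8,0 [0.14, -0.02, -0.06] [0.2, 0.18, 0.13]
-1.0,0,0 [0.03, -0.02, 0.15] [0.2, 0.18, 0.13]
0,0,0 [-0.07, -0.02, 0.17] [0.2, 0.18, 0.13]
8,60,0 [-2.11, -0.01, -5.53] [0.2, 0.18, 0.13]
```

carry_out:
  rows:
    - [[0,-0.02,0.1],[0,0,0],0.8]
    - [[-0.05,-0.02,0.19],[0,0,0],0.8]
    - [[-0.05,-0.02,0.19],[0,0,0],0.8]
    - [[-0.05,-0.02,0.19],[0,0,0],0.5]
    - [[-0.05,-0.02,0.19],[0,0,0],0.5]
    - [[-0.05,-0.02,0.19],[0,0,0],0.5]
    - [[-0.5,0,-1.2],[0,0,0],0.5]
    - [[-1,0,-2.7],[0,0,0],0.5]
    - [[-1.6,0,-4],[0,0,0],0.5]
    - [[-2.2,-2,-6.5],[0,0,0],0.5]
    - [[-2.4,-4,-9.5],[0,0,0],0.5]
    - [[-2.5,-6,-12.5],[0,0,0],0.5]

```text
clock: 27.9
tool_pos: [0.4608, 0.2413, 0.1586]
eef_rot: [0.992, -0.067, -0.104, -0.007]
contact_force: [1.3, 0.8, -0.1]
opening: 0.498
finger_force: 0.0
```

carry_out:
  rows:
    - [[0,0,0],[0,0,0],0.5]
    - [[0,0,0],[0,0,0],0.5]
    - [[0,0,0],[0,0,0],0.5]

```text
clock: 28.2
tool_pos: [0.4605, 0.2391, 0.1557]
eef_rot: [0.992, -0.068, -0.105, -0.006]
contact_force: [0.5, 0.8, 0.3]
opening: 0.489
finger_force: 0.0
```

```bash
cat > m5.py <<'E'
from h import *; from plant import r
s=r.snapshot("wrist"); im=s["image"][:,:,::-1].copy()
v=(.4598,.2427,3.0058)
for y in(-.062,0,.062):
  for h in (cyl(0,y,.046),box(-.0419,-.035,y-.017,y+.017,.032,.070)):
    q=cv2.convexHull(proj(s,fr(v,h)).astype(np.float32)); cv2.polylines(im,[np.round(q*16).astype(np.int32)],True,(0,0,255),1,shift=4)
c=proj(s,[[.4598,.2427,.046]])[0].astype(int); x0=max(c[0]-125,0); y0=max(c[1]-85,0); print(c,x0,y0)
cv2.imwrite("pics/w5.png",cv2.resize(im[y0:y0+170,x0:x0+250],None,fx=3.2,fy=3.2,interpolation=cv2.INTER_CUBIC))
E
python3 m5.py
```

```text
[258 163] 133 78
```

View pics/w5.png

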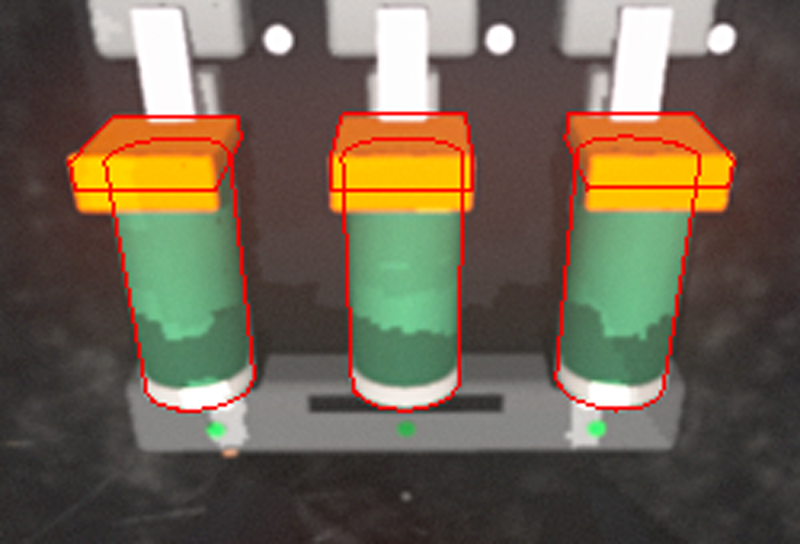

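All three cells, ring ends at about (198,395), (405,395) and (612,395) in this crop, match the seated outlines. The sleds match 8 mm of travel. Handing in.

```bash
python3 -c "
from plant import r
print(r.finish_job())"
```

```text
the job is handed in; nothing more can be done
None
```

All three green cells are in the charger, one per bay and lying level, with their plus ends against the near wall. The last wrist view matched the seated outlines in all three bays, and the job was handed in at about 28 s; no verdict came back.

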